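# Put the stacked lids back on the seasoning pots

### The arm

A 7-joint arm with a two-finger parallel gripper is mounted at the origin on the work surface. World frame = base frame: x ahead of the robot, y to its left, z up, the work surface at z = 0. Lengths are in m, angles in rad, forces in N, time in s.
With the tool pointing down it reaches from about 0.4 to 0.925 m from the base axis. Payload 5.6 kg.
Tool frame: the origin (TCP) lies at the very end of the fingers, on their centre line; the grasp point (between the pads) lies 19 mm behind it; z points along the fingers, y is the direction in which the jaws open and shut (so a half turn about z gives the same grasp; the last joint's range is limited). The gripper opens to 85 mm and grips with 20 to 120 N. Pads are 22 mm wide; open, the fingers measure 114 mm over their backs; the gripper's body (76 mm by 85 mm) begins 54 mm behind the grasp point. The pads swing forward as they close: fully open they stand 13 mm farther back than shut.
Start: joints at [-1.167, 0.468, -0.012, 1.603, 0.006, 1.071, -0.056], TCP at [0.281, 0.586, 0.231] pointing down, gripper open.
Joint ranges: [-2.53, 2.53], [-0.31, 2.02], [-1.57, 1.55], [0.28, 2.44], [-1.29, 4.43], [0.15, 1.84], [-2.92, 2.92]. Speed limits (rad/s): [2.57, 2.57, 3.14, 3.14, 3.14, 3.14, 3.14].

### API

Orientations are given as [roll, pitch, yaw] about the fixed x, y, z axes, in that order (R = Rz(yaw) Ry(pitch) Rx(roll)).
In Python, from cell import ctrl, cams, hand_in gives the robot as it stands.
- The arm moves only by the tool play_rows, never from a script. Its argument "increments" is a list of rows, each a list of 2 entries, a list of its own where there are three numbers: the shift along the world's x, y, z in mm, then the turn about the world's z in degrees. A call has 1 to 8 rows; each row shifts and turns the commanded pose from where the row before left it; what a row does not reach is not made up. A row lasts 1/12 s, in which the tool goes at most 41.7 mm and 7.16 degrees, less where a joint would pass 70% of its speed; a pose out of reach is approached as far as the arm can. A call with a gripper value outside its range is refused whole. "fingers" is the opening, from -1 (shut) to 1 (fully open), so that 0 is half open, set as the call begins (left out, the last holds). The fingers move at their own pace and stop on an object; "newtons" is the grip in N (left out, the last holds). Time passes only in rows, so rows that do not move let the fingers close. It gives the time, the measured TCP pose, the force and the opening at its end, in the units of the state.
- ctrl.get_state(): the state, without advancing time (a new reading comes with each control period).
- cams.camera(name): name is "scene" or "top" or "wrist"; returns a dict with "image" (384x512x3 uint8, red, green, blue), "z_map" (384x512 float32, m along the optical axis (not along the pixel's ray), 0 where there is no reading), "vertical_fov" (degrees; the focal length in pixels is half the picture's height over the tangent of half this angle, whatever the lens; pixels are square), "cx", "cy" (the principal point, pixels), "D" ([k1, k2, p1, p2, k3] as OpenCV has them; the pictures are not rectified), "view" (4x4, takes a point from world to camera coordinates); the wrist camera has in their place "mount" (4x4, takes a point from camera to tool coordinates, whose origin is the TCP and whose axes are the flange's). Camera axes: x right, y up, looking along -z (the intrinsics and any distortion apply to the point x, -y, -z); pixel columns grow to the right and rows downward; lengths in m; the calibration is good to about 2 mm. A picture is of the moment at which its call begins: read the wrist's pose just before it.
- hand_in(): hands the job in, once; it reports no verdict.
The state is a dict: "t": time; "joint_pos": joint angles; "dq": joint speeds; "effort": joint torques, N m; "tcp_pos": TCP position; "orientation": TCP orientation; "ft_force": force on the tool from outside, world axes, zero at the start; "wrist_torque": the same for the moment, N m; "grip_width": opening from 0.0 (shut) to 1.0 (fully open).
Only numpy, scipy, OpenCV 4.12 (cv2) and the standard library are available. Lean on these libraries where they do the work, as an engineer would, in place of code of your own. Each camera call takes 0.05 s, during which the arm holds its last target.

### The job

The four wooden lids of the seasoning pots are stacked in a pile: take the pile apart and put each lid on its own pot, the one of its shape and size, handle up, lying flat and centred on the rim, the rectangular lids lined up with their pots' sides. Leave the pots standing where they are, and do not disturb the bottle or the bowl.

Things in the scene. Friction and masses are not known exactly. Their poses are not given: they have to be found in the camera images.
- lid_large_round_handle (a point): Large round wooden lid: flat pale board 170 mm across and 10 mm thick with a dark round knob 46 mm across and 28 mm tall at its middle. Bottom of the stack, lying on the worktop. This point is the centre of the handle, half-way up it: 14 mm above the top of the board, 24 mm above the lid's underside. z is up through the handle, x and y lie along the lid's sides (round: they mean nothing). The underside is flat, with no lip. 50 to 260 g.
- lid_large_rect_handle (a point): Large rectangular wooden lid: flat board 152 x 112 mm (x by y) and 10 mm thick with a dark block handle 56 x 34 mm (x by y), 28 mm tall, at its middle. Second from the bottom: it rests on the knob of the large round lid. This point is the centre of the handle, half-way up it: 14 mm above the top of the board, 24 mm above the lid's underside. z is up through the handle, x and y lie along the lid's sides (x the long side). The underside is flat, with no lip. 50 to 260 g.
- lid_small_round_handle (a point): Small round wooden lid: flat board 108 mm across and 10 mm thick with a dark round knob 46 mm across and 28 mm tall at its middle. Third from the bottom: it rests on the handle of the large rectangular lid. This point is the centre of the handle, half-way up it: 14 mm above the top of the board, 24 mm above the lid's underside. z is up through the handle, x and y lie along the lid's sides (round: they mean nothing). The underside is flat, with no lip. 50 to 260 g.
- lid_small_rect_handle (a point): Small rectangular wooden lid: flat board 98 x 72 mm (x by y) and 10 mm thick with a dark block handle 56 x 34 mm (x by y), 28 mm tall, at its middle. Top of the stack: it rests on the knob of the small round lid. This point is the centre of the handle, half-way up it: 14 mm above the top of the board, 24 mm above the lid's underside. z is up through the handle, x and y lie along the lid's sides (x the long side). The underside is flat, with no lip. 50 to 260 g.
- pot_large_round_rim (a point): Large round white pot, open at the top, loose, 145 mm across outside and 90 mm tall, walls 4 mm. This point is the centre of the mouth, level with the rim. z is up. Stands on the worktop, 0.4 to 1.2 kg.
- pot_large_rect_rim (a point): Large rectangular white pot, open at the top, loose, 128 x 88 mm outside (x by y) and 80 mm tall, walls 4 mm. This point is the centre of the mouth, level with the rim. z is up, x along the long side. Stands on the worktop, 0.4 to 1.2 kg.
- pot_small_round_rim (a point): Small round white pot, open at the top, loose, 84 mm across outside and 100 mm tall, walls 4 mm. This point is the centre of the mouth, level with the rim. z is up. Stands on the worktop, 0.4 to 1.2 kg.
- pot_small_rect_rim (a point): Small rectangular white pot, open at the top, loose, 74 x 48 mm outside (x by y) and 70 mm tall, walls 4 mm. This point is the centre of the mouth, level with the rim. z is up, x along the long side. Stands on the worktop, 0.4 to 1.2 kg.
- bottle: Amber bottle with a red cap, 60 mm across, 180 mm tall, loose; a bystander. Origin at the centre of its underside.
- bowl: Brown earthenware bowl, 120 mm across, 55 mm tall, loose; a bystander. Origin at the centre of its underside.
Things that resemble listed ones, but are neither listed nor needed, are in the scene too. What is shaped like the part that bears lid_large_round_handle but green or red is not meant.

How it is judged:
By the outcome, as a careful person would: the job done as asked, in the order asked, and still so for the second after the job is handed in, with the robot touching nothing.
It also fails if it takes over 133 s, if anything falls off the work surface, if the arm or the gripper's body presses on something with over 40 N, if the wrist force passes 120 N, or if a joint passes its speed limit or range.

## Working session

There is one attempt and no reset: what is moved stays moved. The work goes in short steps, Python scripts to look and compute and a tool call to move; the robot and the scene stay as the last step left them, time stands still between calls to the robot, and variables do not carry over. Pictures are saved under pics/ and viewed, and the job is handed in when it is done.

Besides the shell and the picture viewer there is one more tool, called after ">>>" as name(argument=value, ...) on one line, values as JSON. play_rows: Moves the arm, as the interface text tells. Its arguments: {"type":"object","properties":{"increments":{"type":"array","items":{"type":"array"}},"fingers":{"type":"number"},"newtons":{"type":"number"}},"required":["increments"]}

```bash
ls; mkdir -p pics; cat > h.py <<'E'
import numpy as np,cv2,pickle
from cell import ctrl,cams
def snap(name,tag):
    s=ctrl.get_state(); d=cams.camera(name)
    pickle.dump((s,d),open(f'{tag}.pkl','wb'))
    cv2.imwrite(f'pics/{tag}.png',d['image'][:,:,::-1]); return s,d
def load(tag): return pickle.load(open(f'{tag}.pkl','rb'))
def K(d):
    f=d['image'].shape[0]/2/np.tan(np.radians(d['vertical_fov'])/2)
    return np.array([[f,0,d['cx']],[0,f,d['cy']],[0,0,1.]])
def c2w(s,d):
    if 'view' in d: return np.linalg.inv(np.array(d['view']))
    from scipy.spatial.transform import Rotation as R
    T=np.eye(4);T[:3,:3]=R.from_euler('xyz',s['orientation']).as_matrix();T[:3,3]=s['tcp_pos']
    return T@np.array(d['mount'])
def rays(s,d,px):
    u=cv2.undistortPoints(np.array(px,float).reshape(-1,1,2),K(d),np.array(d['D'],float)).reshape(-1,2)
    T=c2w(s,d)
    v=np.c_[u[:,0],-u[:,1],-np.ones(len(u))]
    return T[:3,3],v@T[:3,:3].T
def onz(s,d,px,z):
    o,v=rays(s,d,px); t=(z-o[2])/v[:,2]; return o+t[:,None]*v
def cloud(s,d):
    h,w=d['z_map'].shape; g=np.stack(np.meshgrid(np.arange(w),np.arange(h)),-1).reshape(-1,2)
    o,v=rays(s,d,g); return (o+v*d['z_map'].reshape(-1,1)).reshape(h,w,3)
E
python3 - <<'E'
from h import *
print(ctrl.get_state())
for n in ['scene','top']:
    s,d=snap(n,n+'0'); print(n,c2w(s,d).round(3),d['D'],d['vertical_fov'],d['cx'],d['cy'])
E
```

```text
pics
{'t': 0.0, 'joint_pos': array([-1.16697907,  0.46840268, -0.01158216,  1.60363761,  0.00598811,
        1.07138555, -0.05629427]), 'dq': array([-8.39349740e-04,  1.00305716e-04, -2.23475404e-04, -9.55270851e-04,
        3.29499665e-05,  1.00850176e-03,  1.58204435e-03]), 'effort': array([-2.69355078e-04, -5.32379758e+01,  2.10693001e-02, -2.51306623e+01,
        1.12944984e-02,  7.70411367e-03, -5.83589369e-06]), 'tcp_pos': array([0.28069095, 0.58564681, 0.23031597]), 'orientation': array([-3.13979811e+00,  1.23931524e-04,  2.69469320e+00]), 'ft_force': array([ 0.48307618, -0.08846287,  0.03394375]), 'wrist_torque': array([0.02098217, 0.00053828, 0.00794672]), 'grip_width': 0.9996115494105965}
scene [[ 0.486 -0.497  0.719  1.471]
 [ 0.874  0.283 -0.395 -0.569]
 [-0.007  0.82   0.572  0.809]
 [ 0.     0.     0.     1.   ]] [-0.16127667  0.          0.          0.          0.        ] 47.99258724122457 257.41571941682986 189.005673504345
top [[ 0.022  0.988 -0.155  0.417]
 [-1.     0.02  -0.015 -0.089]
 [-0.011  0.155  0.988  1.375]
 [ 0.     0.     0.     1.   ]] [0.03308916 0.         0.         0.         0.        ] 44.87152330433056 260.0167368990731 190.81433296398583
```

View pics/scene0.png

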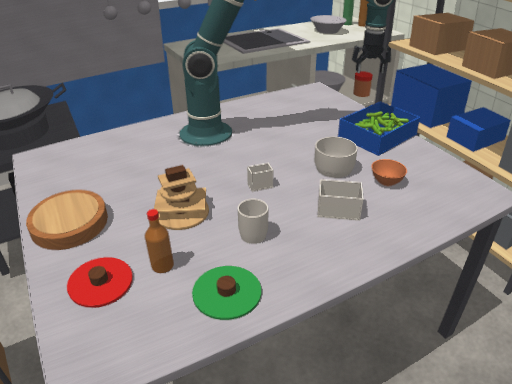

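View pics/top0.png

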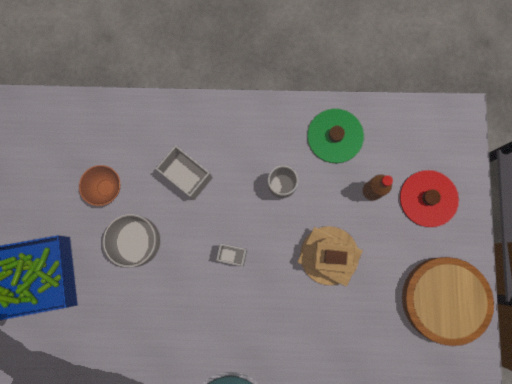

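The top view shows the pile at about (330,255). The pots are at (132,241) large round, (183,173) large rectangular, (283,181) small round and (231,255) small rectangular. The bottle is at (377,187), the bowl at (100,186), and the red and green decoy lids at (430,198) and (336,135).

```bash
python3 - <<'E'
from h import *
s,d=load('top0'); P=cloud(s,d); 
print('table z',np.median(P[300:320,140:220,2]))
im=d['image']
def rect(n,box,zlo,zhi,zr):
    x0,y0,x1,y1=box
    Z=P[...,2]; m=np.zeros(Z.shape,np.uint8); m[y0:y1,x0:x1]=((Z>zlo)&(Z<zhi))[y0:y1,x0:x1]
    pts=P[m>0][:,:2].astype(np.float32)*1000
    if len(pts)<5: print(n,'none');return
    print(n,len(pts),'z',np.percentile(P[m>0][:,2],[10,50,90]).round(4),'minrect',np.round(cv2.minAreaRect(pts)[0],1),np.round(cv2.minAreaRect(pts)[1],1),round(cv2.minAreaRect(pts)[2],1),'circ',np.round(cv2.minEnclosingCircle(pts)[0],1),round(cv2.minEnclosingCircle(pts)[1],1))
rect('LR',(95,205,165,275),.082,.098,0)
rect('LRect',(150,140,215,205),.072,.088,0)
rect('SR',(260,160,305,205),.092,.11,0)
rect('SRect',(210,238,252,272),.062,.08,0)
for zl,zh in [(.144,.16),(.11,.125),(.105,.122),(.072,.09),(.034,.052),(.002,.02)]:
    rect(f'stack{zl}',(290,220,370,295),zl,zh,0)
rect('bottle',(355,165,395,205),.02,.2,0)
rect('bowl',(75,160,125,210),.02,.07,0)
x0,y0,x1,y1=(290,215,370,295)
a=cv2.resize(im[y0:y1,x0:x1],None,fx=6,fy=6,interpolation=cv2.INTER_CUBIC)
cv2.imwrite('pics/stackcrop.png',a[:,:,::-1])
x0,y0,x1,y1=(140,130,310,280)
a=cv2.resize(im[y0:y1,x0:x1],None,fx=4,fy=4,interpolation=cv2.INTER_CUBIC)
cv2.imwrite('pics/potcrop.png',a[:,:,::-1])
E
```

```text
table z 0.0008069386836419001
LR 315 z [0.0853 0.09   0.0936] minrect [475.3 288. ] [142.6 143.8] 1.1 circ [475.  287.6] 73.7
LRect 261 z [0.0754 0.0805 0.084 ] minrect [675.3 153. ] [129.1  88. ] 52.4 circ [675.1 153.7] 76.7
SR 157 z [0.0955 0.1003 0.1045] minrect [ 650.4 -134.7] [82.8 80.7] 1.1 circ [ 650.2 -133.3] 42.1
SRect 128 z [0.0676 0.0712 0.0744] minrect [442.4   7.4] [76.4 48.3] 79.0 circ [442.6   7.1] 43.9
stack0.144 290 z [0.1501 0.1534 0.1564] minrect [ 441.  -272.2] [56.5 33.9] 84.8 circ [ 442.  -271.7] 31.7
stack0.11 322 z [0.1209 0.1236 0.1248] minrect [ 441.3 -272.4] [97.6 71.6] 85.1 circ [ 439.7 -272.9] 58.7
stack0.105 65 z [0.119  0.1209 0.1218] minrect [ 441.  -271.6] [96.4 69.9] 85.4 circ [ 438.7 -270.6] 56.2
stack0.072 231 z [0.0837 0.0865 0.0892] minrect [ 442.7 -263.7] [ 90.4 106.7] 85.6 circ [ 441.7 -272.2] 53.7
stack0.034 720 z [0.0454 0.0487 0.0513] minrect [ 444.3 -271.3] [153.3 113.5] 64.0 circ [ 443.3 -269.8] 92.5
stack0.002 1983 z [0.0025 0.0049 0.0128] minrect [ 443.  -276.2] [213.5 233.9] 1.2 circ [ 444.7 -275.8] 155.2
bottle 553 z [0.0506 0.1212 0.1802] minrect [ 637.8 -396.9] [58.6 51.4] 35.3 circ [ 639.7 -400.1] 29.6
bowl 777 z [0.0237 0.0393 0.0565] minrect [633.9 393.8] [117.5 115.6] 89.8 circ [633.7 394. ] 60.3
```

View pics/stackcrop.png

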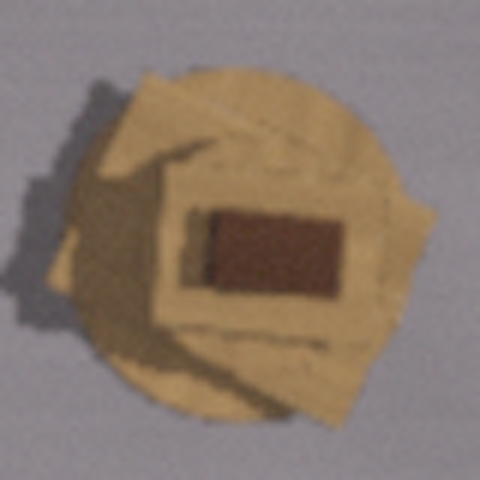

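View pics/potcrop.png

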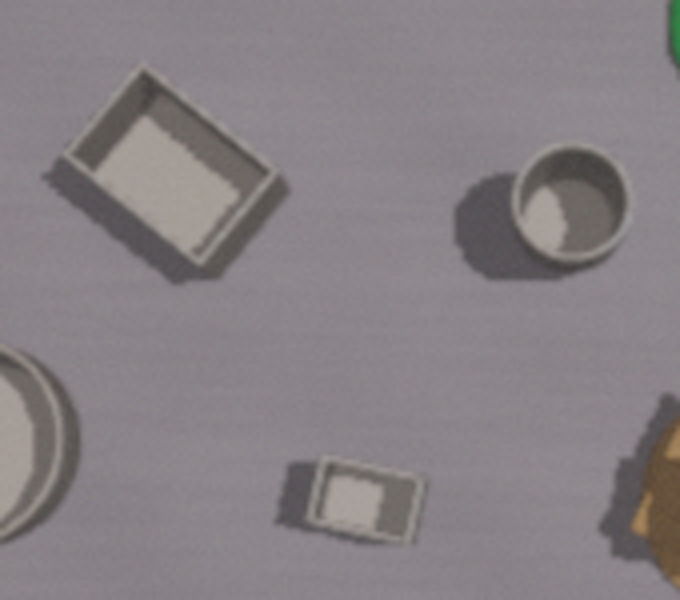

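The measured sizes match the listed ones to about 2 mm: handle 56.5×33.9, boards 97.6×71.6 and 153×113.5, and all four pot rims. I'm moving over the pile for a wrist look.

>>> play_rows(increments=[[[16.6, -35.5, 4], -6], [[16.6, -35.5, 4], -6], [[16.6, -35.5, 4], -6], [[16.6, -35.5, 4], -6], [[16.6, -35.5, 4], -6], [[16.6, -35.5, 4], -6], [[16.6, -35.5, 4], -6], [[16.6, -35.5, 4], -6]])

```text
t: 0.77
tcp_pos: [0.4139, 0.3002, 0.2633]
orientation: [-3.141, -0.0, 1.852]
ft_force: [1.4, -0.7, 0.2]
grip_width: 0.999
```

>>> play_rows(increments=[[[12, -37, 4], -6], [[12, -37, 4], -6], [[12, -37, 4], -6], [[12, -37, 4], -3.4], [[0, -37, 4], 0], [[0, -37, 4], 0], [[0, -37, 4], 0], [[0, -37, 4], 0]])

```text
t: 1.43
tcp_pos: [0.4611, 0.0044, 0.2953]
orientation: [-3.141, -0.0, 1.484]
ft_force: [0.6, 0.1, -0.3]
grip_width: 1.002
```

```bash
python3 - <<'E'
from h import *
s,d=snap('wrist','w1'); print(np.array(d['mount']).round(3),d['D'],s['tcp_pos'])
E
```

```text
[[ 0.     0.953  0.304  0.079]
 [ 1.    -0.     0.     0.   ]
 [ 0.     0.304 -0.953 -0.143]
 [ 0.     0.     0.     1.   ]] [-0.04766226  0.          0.          0.          0.        ] [0.46108088 0.00437213 0.29530572]
```

View pics/w1.png

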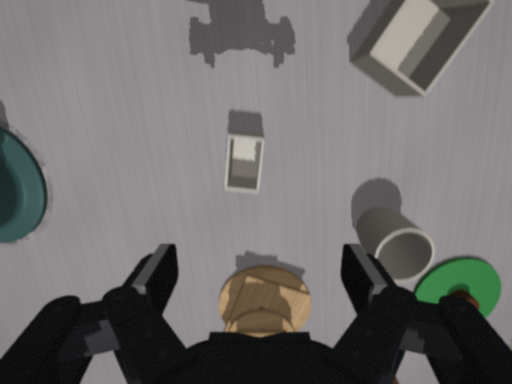

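The wrist view shows the small rectangular pot at (244,163), the small round rim at (404,250) and part of the pile. I'll cross-check the pots from this view by depth.

```bash
cat >> h.py <<'E'
def rim(tag,n,c,rad,zlo,zhi):
    s,d=load(tag); P=cloud(s,d); m=(np.hypot(P[...,0]-c[0],P[...,1]-c[1])<rad)&(P[...,2]>zlo)&(P[...,2]<zhi)&(d['z_map']>0)
    nn,lab,st,ce=cv2.connectedComponentsWithStats(m.astype(np.uint8))
    m=lab==1+np.argmax(st[1:,4])
    pts=P[m][:,:2].astype(np.float32)*1000
    r=cv2.minAreaRect(pts); e=cv2.minEnclosingCircle(pts)
    A=np.c_[2*pts,np.ones(len(pts))]; q=np.linalg.lstsq(A,(pts**2).sum(1),rcond=None)[0]
    print(n,len(pts),'z',np.percentile(P[m][:,2],[10,50,90]).round(4),'rect',*[np.round(v,1) for v in r],'circ',np.round(e[0],1),round(e[1],1),'lsq',q[:2].round(1),np.sqrt(q[2]+q[0]**2+q[1]**2).round(1))
POTS=dict(LR=((.475,.288),.09,.083,.097),LRect=((.675,.153),.09,.073,.087),SR=((.650,-.134),.055,.093,.108),SRect=((.442,.007),.055,.064,.078))
E
python3 - <<'E'
from h import *
for k,v in POTS.items(): rim('top0',k,*v)
rim('w1','SRect',*POTS['SRect']);rim('w1','SR',*POTS['SR'])
E
```

```text
LR 305 z [0.0858 0.0901 0.0935] rect [475.3 288. ] [142.6 143.8] 1.1 circ [475.  287.6] 73.7 lsq [474.8 287.3] 70.3
LRect 251 z [0.0759 0.0808 0.0839] rect [675.5 153.2] [128.6  88. ] 52.4 circ [675.1 154.3] 76.2 lsq [674.7 153.7] 60.6
SR 151 z [0.0966 0.1005 0.1045] rect [ 650.4 -134.7] [82.8 80.7] 1.1 circ [ 650.2 -133.3] 42.1 lsq [ 650.  -133.5] 39.7
SRect 126 z [0.0679 0.0712 0.0744] rect [442.4   7.4] [76.3 48.3] 79.0 circ [442.6   7.1] 43.9 lsq [442.1   7.5] 33.8
SRect 579 z [0.068  0.0698 0.0709] rect [441.    8.2] [74.3 48.2] 79.2 circ [440.7   8.4] 43.6 lsq [441.6   8.5] 33.1
SR 728 z [0.0945 0.0991 0.1007] rect [ 651.3 -128.8] [75.7 83.2] 36.4 circ [ 648.6 -131.5] 42.8 lsq [ 647.9 -130.9] 39.8
```

>>> play_rows(increments=[[[-5, -36, 0], 0], [[-5, -36, 0], 0], [[-5, -36, 0], 0], [[-5, -36, 0], 0], [[0, -36, 0], 0], [[0, -24, 0], 0], [[0, 0, 0], 0]])

```text
t: 2.07
tcp_pos: [0.4406, -0.2031, 0.2956]
orientation: [3.141, 0.003, 1.475]
ft_force: [-0.1, -0.3, 0.5]
grip_width: 1.0
```

```bash
python3 - <<'E'
from h import *
s,d=snap('wrist','w2'); print(s['tcp_pos'],s['orientation'])
rim('w2','handle',(.441,-.272),.05,.14,.16)
rim('w2','board',(.441,-.272),.08,.112,.13)
rim('w2','SR',*POTS['SR'])
E
```

```text
[ 0.44060516 -0.20306598  0.29558268] [3.14091202e+00 2.62544623e-03 1.47531898e+00]
handle 1489 z [0.1508 0.1521 0.1529] rect [ 440.  -270.9] [57.4 33.8] 85.5 circ [ 439.6 -271. ] 32.3 lsq [ 440.2 -268.9] 19.8
board 2844 z [0.1231 0.1241 0.1251] rect [ 440.1 -270.9] [98.8 72.1] 85.3 circ [ 440.1 -270.7] 59.8 lsq [ 440.2 -269.2] 39.9
SR 1171 z [0.0949 0.0994 0.1008] rect [ 648.5 -131.7] [81.8 83.5] 85.5 circ [ 648.7 -132. ] 42.6 lsq [ 647.7 -131.7] 39.7
```

View pics/w2.png

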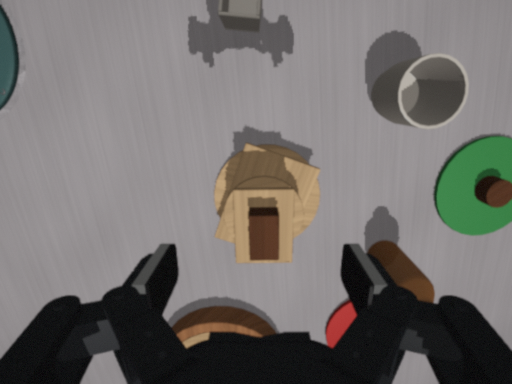

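The wrist look agrees with the top view. The topmost dark block at (264,233) in the tan pile is the small rectangular lid; the red and green discs are decoys. Its centre is (440.1,-270.9) mm and its yaw is 85.3°. I'm descending with the fingers half closed.

>>> play_rows(increments=[[[-0.5, -34, -15], 0.8], [[0, -34, -15], 0], [[0, 0, -35], 0], [[0, 0, -35], 0], [[0, 0, -30], 0], [[0, 0, -20], 0], [[0, 0, -10], 0], [[0, 0, 0], 0]], fingers=0.15, newtons=40)

```text
t: 2.78
tcp_pos: [0.4403, -0.2639, 0.1331]
orientation: [-3.137, -0.002, 1.499]
ft_force: [-0.8, 0.6, -0.6]
grip_width: 0.576
```

>>> play_rows(increments=[[[0, 0, -3], 0], [[0, 0, -2], 0], [[0, 0, -2], 0], [[0, 0, 0], 0]])

```text
t: 3.12
tcp_pos: [0.4418, -0.2658, 0.129]
orientation: [3.14, 0.0, 1.498]
ft_force: [-0.3, -0.5, -0.8]
grip_width: 0.572
```

>>> play_rows(increments=[[[-1, -4.8, 1], 0], [[0, 0, 0], 0], [[0, 0, 0], 0]])

```text
t: 3.37
tcp_pos: [0.4403, -0.2712, 0.1298]
orientation: [3.141, 0.0, 1.497]
ft_force: [0.5, -0.4, 0.2]
grip_width: 0.577
```

```bash
python3 - <<'E'
from h import *
s,d=snap('wrist','w3'); print(s['tcp_pos'],s['orientation'],s['ft_force'])
rim('w3','handle',(.441,-.272),.05,.145,.158)
rim('w3','board',(.441,-.272),.08,.116,.13)
E
```

```text
[ 0.44032556 -0.27117691  0.1298078 ] [3.14056008e+00 3.85945592e-04 1.49669896e+00] [ 0.54944125 -0.39691497  0.17110423]
handle 6994 z [0.1513 0.1522 0.1529] rect [ 439.6 -270.8] [56.9 34.1] 84.7 circ [ 439.9 -270.7] 32.0 lsq [ 439.9 -268.8] 19.2
board 9541 z [0.1233 0.1242 0.125 ] rect [ 439.5 -270.9] [98.4 71.9] 85.0 circ [ 439.8 -270.5] 59.8 lsq [ 440.1 -268. ] 39.7
```

View pics/w3.png

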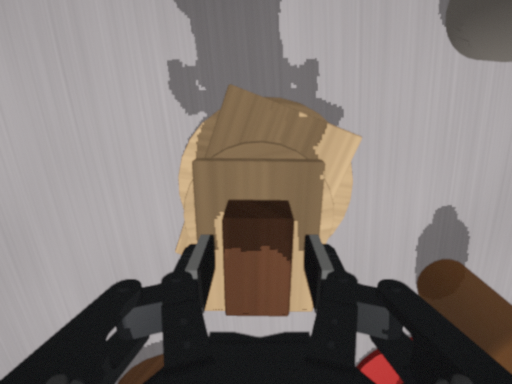

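The fingers straddle the small rectangular handle at (258,258), well centred. I'm closing.

>>> play_rows(increments=[[[-0.5, 0.3, -2], -0.8], [[0, 0, 0], 0], [[0, 0, 0], 0], [[0, 0, 0], 0], [[0, 0, 0], 0], [[0, 0, 0], 0]], fingers=-1, newtons=50)

```text
t: 3.92
tcp_pos: [0.4397, -0.2704, 0.1273]
orientation: [3.141, 0.0, 1.483]
ft_force: [-0.6, -1.1, 2.5]
grip_width: 0.385
```

>>> play_rows(increments=[[[0, 0, 4], 0], [[0, 0, 8], 0], [[0, 0, 18], 0], [[0, 0, 30], 0], [[0, 0, 30], 0], [[0, 0, 10], 0], [[0, 0, 0], 0]])

```text
t: 4.5
tcp_pos: [0.4411, -0.2711, 0.23]
orientation: [3.136, 0.001, 1.484]
ft_force: [1.6, 0.6, -1.4]
grip_width: 0.387
```

```bash
python3 - <<'E'
from h import *
s,d=snap('wrist','w4'); print(s['tcp_pos'],s['orientation'],s['ft_force'],s['grip_width'])
rim('w4','handle',(.441,-.272),.05,.235,.265)
rim('w4','board',(.441,-.272),.08,.207,.232)
E
```

```text
[ 0.44112581 -0.27106199  0.23001642] [3.13596590e+00 7.47629001e-04 1.48370338e+00] [ 1.58903346  0.64120851 -1.40412428] 0.3874434786862365
handle 9356 z [0.2469 0.2548 0.2559] rect [ 441.3 -271.7] [57.4 60.4] 85.9 circ [ 441.4 -271.7] 32.3 lsq [ 441.5 -268.3] 20.6
board 7795 z [0.2259 0.2268 0.2277] rect [ 443.2 -249.3] [53.4 72.2] 84.9 circ [ 443.6 -249.7] 44.3 lsq [ 443.1 -249.5] 27.8
```

View pics/w4.png

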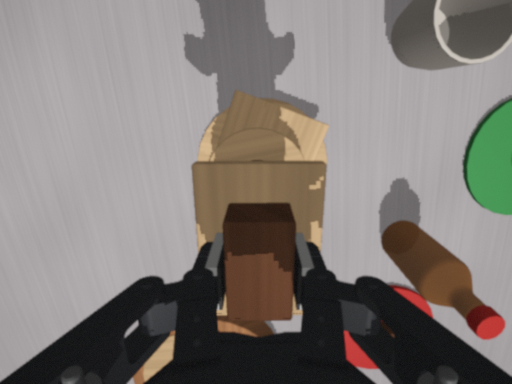

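The lid is held flat and the rest of the pile is undisturbed. Now carrying it to the small rectangular pot.

>>> play_rows(increments=[[[0.5, 37, 0], -1.5], [[0.5, 38, 0], -1.5], [[0.5, 38, 0], -1.5], [[0, 38, 0], -1.4], [[0, 38, 0], 0], [[0, 38, 0], 0], [[0, 36, 0], 0], [[0, 0, 0], 0]])

```text
t: 5.22
tcp_pos: [0.4396, -0.0001, 0.2254]
orientation: [-3.138, -0.001, 1.391]
ft_force: [-0.0, 0.6, -0.9]
grip_width: 0.39
```

>>> play_rows(increments=[[[0, 16, -35], 0], [[0, 0, -35], 0], [[0, 0, -30], 0], [[0, 0, -12], 0], [[0, 0, 0], 0], [[0, 0, 0], 0]])

```text
t: 5.72
tcp_pos: [0.4399, 0.008, 0.114]
orientation: [-3.138, 0.002, 1.38]
ft_force: [0.1, 0.1, -0.5]
grip_width: 0.386
```

```bash
python3 - <<'E'
from h import *
s,d=snap('wrist','w5'); print(s['tcp_pos'],s['orientation'],s['ft_force'],s['grip_width'])
s,d=snap('scene','s5')
E
```

```text
[0.43990194 0.00803681 0.11401423] [-3.13828971e+00  2.27473233e-03  1.37993322e+00] [ 0.08613778  0.12475838 -0.52548733] 0.3858089029326187
```

View pics/w5.png

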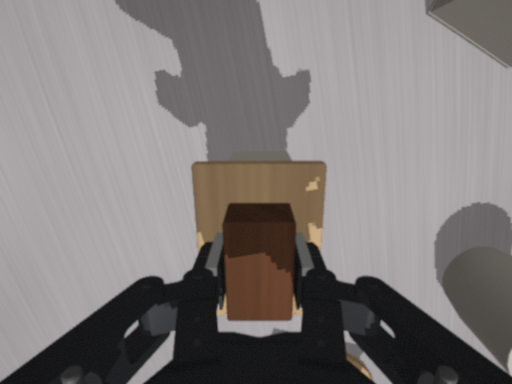

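View pics/s5.png

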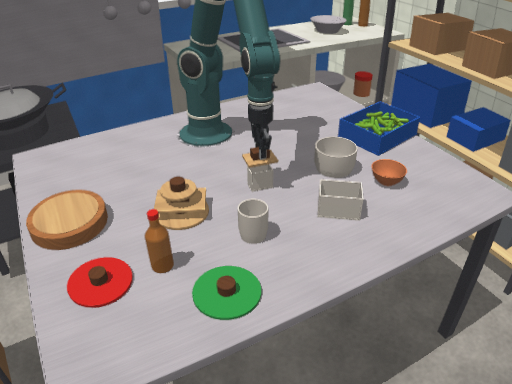

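The scene view shows the lid above the small rectangular pot at about (260,160). Lowering gently.

>>> play_rows(increments=[[[1.2, 0, -14], 0], [[0, 0, -9], 0], [[0, 0, -4], 0], [[0, 0, -1.5], 0], [[0, 0, 0], 0], [[0, 0, -1], 0], [[0, 0, 0], 0]])

```text
t: 6.4
tcp_pos: [0.4427, 0.0087, 0.0861]
orientation: [3.141, -0.0, 1.38]
ft_force: [0.1, 0.1, -0.8]
grip_width: 0.39
```

>>> play_rows(increments=[[[-0.8, -0.5, -1.5], 0], [[0, 0, -1], 0], [[0, 0, 0], 0], [[0, 0, 0], 0]])

```text
t: 6.73
tcp_pos: [0.4416, 0.0082, 0.0833]
orientation: [3.142, -0.0, 1.38]
ft_force: [0.2, 0.4, -0.2]
grip_width: 0.39
```

>>> play_rows(increments=[[[0, 0, -0.8], 0], [[0, 0, 0], 0], [[0, 0, 0], 0]])

```text
t: 6.98
tcp_pos: [0.4417, 0.0082, 0.0833]
orientation: [-3.141, -0.001, 1.38]
ft_force: [-3.6, 0.3, 11.5]
grip_width: 0.385
```

Contact shows as 11 N upward. I'm easing off and releasing.

>>> play_rows(increments=[[[0, 0, 0.6], 0], [[0, 0, 0], 0], [[0, 0, 0], 0], [[0, 0, 0], 0], [[0, 0, 0], 0]], fingers=0.2)

```text
t: 7.4
tcp_pos: [0.4416, 0.0082, 0.083]
orientation: [-3.142, 0.0, 1.381]
ft_force: [0.7, 0.3, 0.4]
grip_width: 0.6
```

>>> play_rows(increments=[[[0, 0, 4], 0], [[0, 0, 20], 0], [[0, 0, 35], 0], [[0, 0, 35], 0], [[0, -30, 25], 0], [[0, -38, 20], 0], [[0, 0, 0], 0]])

```text
t: 7.98
tcp_pos: [0.4438, -0.0648, 0.2258]
orientation: [3.133, -0.001, 1.373]
ft_force: [-0.1, 0.1, -0.3]
grip_width: 0.599
```

```bash
python3 - <<'E'
from h import *
s,d=snap('wrist','w6'); print(s['tcp_pos'],s['orientation'],s['ft_force'],s['grip_width'])
rim('w6','lid SRect handle',(.442,.008),.06,.10,.115)
rim('w6','lid SRect board',(.442,.008),.07,.072,.088)
E
```

```text
[ 0.44378238 -0.06475705  0.22583276] [ 3.13290436e+00 -1.13943062e-03  1.37305916e+00] [-0.07905053  0.12645378 -0.34738199] 0.5991316093812041
lid SRect handle 2466 z [0.1073 0.1082 0.1091] rect [441.7   7.4] [55.8 34.2] 79.5 circ [441.6   7.5] 31.7 lsq [442.    7.7] 18.9
lid SRect board 4936 z [0.0793 0.0802 0.0811] rect [441.2   7.4] [97.5 71.5] 79.7 circ [441.7   7.2] 59.8 lsq [441.    7.8] 40.0
```

View pics/w6.png

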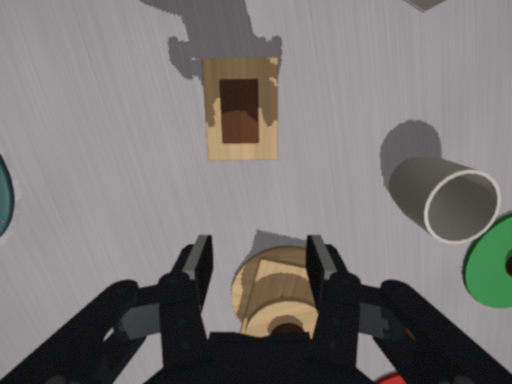

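The small rectangular lid sits flat: board top 80.2 mm, centre within 1 mm and yaw within 0.6° of the pot. It shows at (240,110). Next is the small round lid.

>>> play_rows(increments=[[[0, -38, 0], 0], [[0, -38, 0], 0], [[0, -38, 0], 0], [[0, -38, 0], 0], [[0, -38, -20], 0], [[0, -21, -30], 0], [[0, 0, -10], 0], [[0, 0, 0], 0]], fingers=0.65)

```text
t: 8.7
tcp_pos: [0.4391, -0.2679, 0.1588]
orientation: [-3.134, -0.0, 1.378]
ft_force: [-1.1, 0.3, 0.3]
grip_width: 0.827
```

```bash
python3 - <<'E'
from h import *
s,d=snap('wrist','w7'); print(s['tcp_pos'],s['orientation'],s['ft_force'],s['grip_width'])
rim('w7','knob',(.441,-.271),.05,.106,.122)
rim('w7','board',(.441,-.271),.08,.078,.094)
E
```

```text
[ 0.4391301  -0.26794675  0.15876443] [-3.13421503e+00 -4.41596295e-04  1.37799115e+00] [-1.10658045  0.31314599  0.31333698] 0.8270032541031845
knob 3024 z [0.1132 0.1141 0.1149] rect [ 440.5 -270.8] [45.  45.3] 55.0 circ [ 440.7 -271.1] 23.2 lsq [ 440.7 -269.9] 16.3
board 9572 z [0.0853 0.0862 0.087 ] rect [ 440.  -270.9] [106.6 106.4] 36.4 circ [ 440.2 -271. ] 54.0 lsq [ 440.  -271.7] 42.2
```

View pics/w7.png

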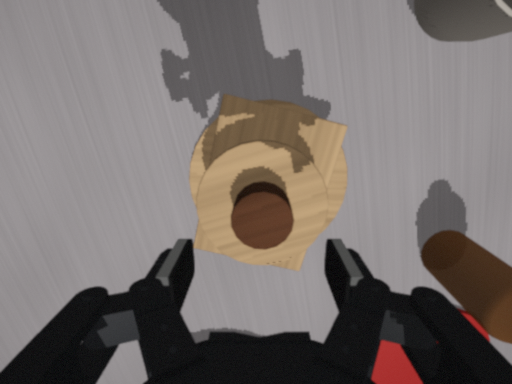

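The small round knob is at (262,219), centre (440.6,-271.0), with its top at the expected 114 mm. Descending.

>>> play_rows(increments=[[[0, -0.5, -25], 0], [[0, 0, -22], 0], [[0, 0, -14], 0], [[0, 0, -6], 0], [[0, 0, 0], 0], [[0, 0, 0], 0], [[0, 0, 0], 0]])

```text
t: 9.33
tcp_pos: [0.4427, -0.2689, 0.0964]
orientation: [3.139, 0.0, 1.381]
ft_force: [0.4, -0.2, -0.3]
grip_width: 0.825
```

>>> play_rows(increments=[[[-1.5, -2, -6.5], 0], [[0, 0, 0], 0], [[0, 0, 0], 0]])

```text
t: 9.58
tcp_pos: [0.44, -0.2711, 0.0887]
orientation: [3.142, -0.0, 1.38]
ft_force: [0.2, -0.2, -1.0]
grip_width: 0.823
```

>>> play_rows(increments=[[[0, 0, 0], 0], [[0, 0, 0], 0], [[0, 0, 0], 0], [[0, 0, 0], 0], [[0, 0, 0], 0], [[0, 0, 0], 0]], fingers=-1)

```text
t: 10.08
tcp_pos: [0.4402, -0.2712, 0.089]
orientation: [3.141, -0.0, 1.38]
ft_force: [-2.3, 0.8, 4.9]
grip_width: 0.52
```

>>> play_rows(increments=[[[0, 0, 4], 0], [[0, 0, 8], 0], [[0, 0, 18], 0], [[0, 0, 30], 0], [[0, 0, 30], 0], [[0, 0, 10], 0], [[0, 0, 0], 0], [[0, 0, 0], 0]])

```text
t: 10.75
tcp_pos: [0.4401, -0.2705, 0.1885]
orientation: [3.141, -0.001, 1.381]
ft_force: [-0.5, -0.2, -1.5]
grip_width: 0.521
```

```bash
python3 - <<'E'
from h import *
s,d=snap('wrist','w8'); z=s['tcp_pos'][2];print(s['tcp_pos'],s['orientation'],s['ft_force'],s['grip_width'])
rim('w8','knob',(.441,-.271),.05,z+.018,z+.035)
rim('w8','board',(.441,-.271),.08,z-.012,z+.005)
E
```

```text
[ 0.44014889 -0.27052842  0.18851929] [ 3.14096496e+00 -6.25284051e-04  1.38112532e+00] [-0.45950567 -0.15043844 -1.53263563] 0.521392329982976
knob 7677 z [0.212  0.2136 0.2154] rect [ 441.  -264.7] [53.5 54.7] 35.3 circ [ 441.5 -262.9] 36.0 lsq [ 440.9 -266.9] 18.9
board 12506 z [0.1848 0.1856 0.1865] rect [ 443.7 -252.3] [ 70.7 107.2] 79.0 circ [ 440.1 -270.3] 53.9 lsq [ 441.3 -264.8] 38.7
```

View pics/w8.png

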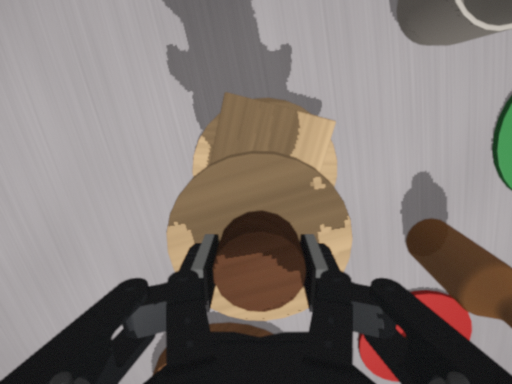

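The lid is held flat and centred. I'll refine the small round pot's position from the last settled views before carrying it over.

```bash
python3 - <<'E'
from h import *
for t in ['w6','w2','w1']: rim(t,'SR '+t,*POTS['SR'])
E
```

```text
SR w6 1478 z [0.0943 0.099  0.1005] rect [ 648.4 -131.5] [83.5 83.8] 78.3 circ [ 648.9 -131. ] 42.9 lsq [ 647.8 -130.9] 39.6
SR w2 1171 z [0.0949 0.0994 0.1008] rect [ 648.5 -131.7] [81.8 83.5] 85.5 circ [ 648.7 -132. ] 42.6 lsq [ 647.7 -131.7] 39.7
SR w1 728 z [0.0945 0.0991 0.1007] rect [ 651.3 -128.8] [75.7 83.2] 36.4 circ [ 648.6 -131.5] 42.8 lsq [ 647.9 -130.9] 39.8
```

>>> play_rows(increments=[[[30, 13, 5], 0], [[35, 18, 5], 0], [[35, 18, 5], 0], [[35, 18, 5], 0], [[30, 18, 0], 0], [[0, 0, 0], 0], [[0, 0, 0], 0]])

```text
t: 11.38
tcp_pos: [0.6055, -0.1836, 0.2055]
orientation: [-3.137, 0.001, 1.385]
ft_force: [-1.0, -0.2, -2.2]
grip_width: 0.52
```

```bash
python3 - <<'E'
from h import *
s,d=snap('wrist','w9'); print(s['tcp_pos'],s['orientation'])
rim('w9','SR w9',*POTS['SR'])
E
```

```text
[ 0.60550378 -0.18362741  0.2054996 ] [-3.13718489e+00  5.74642524e-04  1.38481314e+00]
SR w9 1304 z [0.097  0.0999 0.101 ] rect [ 651.8 -126.8] [72.1 83. ] 62.3 circ [ 649.4 -131.4] 41.8 lsq [ 649.  -131.2] 39.1
```

View pics/w9.png

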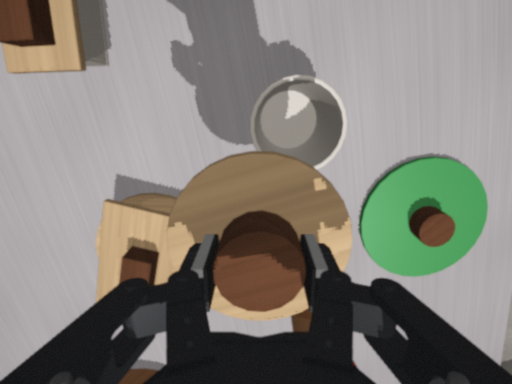

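The small round pot's rim is at (299,123), about (649,-131.5) mm.

>>> play_rows(increments=[[[22, 27, 0], 0], [[22, 27, -10], 0], [[0, 0, -30], 0], [[0, 0, -25], 0], [[0, 0, -14], 0], [[0, 0, 0], 0], [[0, 0, 0], 0], [[0, 0, 0], 0]])

```text
t: 12.1
tcp_pos: [0.6494, -0.1337, 0.131]
orientation: [3.14, 0.0, 1.379]
ft_force: [0.2, 0.3, -0.7]
grip_width: 0.523
```

>>> play_rows(increments=[[[0, 2, -9], 0], [[0, 0, -5], 0], [[0, 0, -2], 0], [[0, 0, 0], 0], [[0, 0, 0], 0], [[0, 0, 0], 0]])

```text
t: 12.6
tcp_pos: [0.6492, -0.1301, 0.1138]
orientation: [3.141, 0.0, 1.381]
ft_force: [0.2, -0.1, -1.9]
grip_width: 0.521
```

>>> play_rows(increments=[[[0, -1.4, -1], 0], [[0, 0, 0], 0], [[0, 0, 0], 0]])

```text
t: 12.85
tcp_pos: [0.6495, -0.1313, 0.1131]
orientation: [3.141, -0.0, 1.381]
ft_force: [-0.3, 1.4, 3.3]
grip_width: 0.522
```

Light contact at 3 N. Releasing.

>>> play_rows(increments=[[[0, 0, 0], 0], [[0, 0, 0], 0], [[0, 0, 0], 0], [[0, 0, 0], 0], [[0, 0, 0], 0]], fingers=0.6)

```text
t: 13.27
tcp_pos: [0.649, -0.1316, 0.1125]
orientation: [-3.142, 0.0, 1.38]
ft_force: [0.7, 0.4, 1.1]
grip_width: 0.798
```

>>> play_rows(increments=[[[0, 0, 4], 0], [[0, 0, 20], 0], [[0, 0, 35], 0], [[0, 0, 35], 0], [[-20, -28, 10], 0], [[-20, -28, 0], 0], [[0, 0, 0], 0], [[0, 0, 0], 0]])

```text
t: 13.93
tcp_pos: [0.6078, -0.1901, 0.2177]
orientation: [3.14, 0.0, 1.376]
ft_force: [0.8, 0.8, 0.2]
grip_width: 0.799
```

```bash
python3 - <<'E'
from h import *
s,d=snap('wrist','w10'); print(s['tcp_pos'],s['orientation'],s['ft_force'],s['grip_width'])
rim('w10','lid SR knob',(.649,-.131),.06,.130,.145)
rim('w10','lid SR board',(.649,-.131),.07,.103,.118)
rim('w10','pile handle',(.443,-.27),.05,.072,.08)
E
```

```text
[ 0.60781246 -0.19013013  0.21770166] [3.14042904e+00 1.59774360e-04 1.37555623e+00] [0.83195739 0.78539731 0.20981647] 0.7985868716798
lid SR knob 2772 z [0.1372 0.1382 0.139 ] rect [ 649.3 -131.5] [45.2 44.4] 80.5 circ [ 649.3 -131.4] 22.8 lsq [ 649.2 -131.1] 15.9
lid SR board 9584 z [0.1093 0.1102 0.1111] rect [ 649.9 -131.7] [106.6 106.1] 77.1 circ [ 649.6 -131.4] 53.8 lsq [ 650.  -131.3] 41.7
pile handle 1023 z [0.0751 0.0761 0.077 ] rect [ 442.9 -269.4] [57.2 35.6] 63.7 circ [ 443.3 -268.8] 31.7 lsq [ 443.  -264.9] 18.1
```

View pics/w10.png

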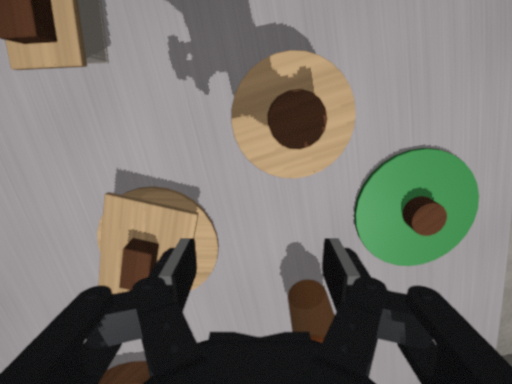

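The small round lid sits flat: board top 110.2 mm at (649.5,-131.5), shown at (295,115). Next is the large rectangular lid, whose handle is at (138,264).

>>> play_rows(increments=[[[-33, -16, 0], -3], [[-33, -16, 0], -3], [[-33, -16, -10], -3], [[-33, -16, -20], -3], [[-33, -16, -20], -3], [[0, 0, -25], 0], [[0, 0, -10], 0], [[0, 0, 0], 0]], fingers=0.3)

```text
t: 14.65
tcp_pos: [0.4443, -0.2655, 0.1297]
orientation: [-3.138, 0.0, 1.121]
ft_force: [0.6, 0.4, 1.0]
grip_width: 0.648
```

>>> play_rows(increments=[[[0, 0, 0], 0], [[0, 0, 0], 0]])

```text
t: 14.82
tcp_pos: [0.4463, -0.267, 0.1325]
orientation: [3.14, 0.0, 1.121]
ft_force: [-0.5, -0.3, -0.4]
grip_width: 0.646
```

```bash
python3 - <<'E'
from h import *
s,d=snap('wrist','w11'); print(s['tcp_pos'],s['orientation'],s['ft_force'],s['grip_width'])
rim('w11','handle',(.443,-.27),.05,.07,.082)
rim('w11','board',(.443,-.27),.1,.042,.054)
E
```

```text
[ 0.44627892 -0.26702905  0.13247842] [3.13992077e+00 1.93133580e-04 1.12143831e+00] [-0.4681023  -0.31349868 -0.42107311] 0.6460983751147107
handle 3142 z [0.0753 0.0761 0.0769] rect [ 443.8 -269.6] [56.5 34.1] 65.0 circ [ 443.7 -269.3] 31.9 lsq [ 444.2 -268.5] 19.1
board 17696 z [0.0474 0.0482 0.0491] rect [ 443.2 -269.6] [152.7 111.9] 65.0 circ [ 444.2 -267.6] 91.3 lsq [ 445.1 -266.2] 56.6
```

View pics/w11.png

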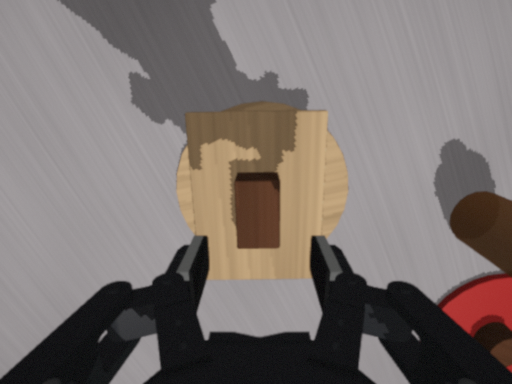

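>>> play_rows(increments=[[[-2.7, -2.6, -28], 0.7], [[0, 0, -28], 0], [[0, 0, -15], 0], [[0, 0, -7], 0], [[0, 0, 0], 0], [[0, 0, 0], 0], [[0, 0, 0], 0]])

```text
t: 15.45
tcp_pos: [0.4427, -0.2705, 0.055]
orientation: [3.139, -0.0, 1.131]
ft_force: [0.0, -0.8, -0.2]
grip_width: 0.648
```

>>> play_rows(increments=[[[0.7, 0.5, -3.5], 0], [[0, 0, 0], 0], [[0, 0, 0], 0]])

```text
t: 15.7
tcp_pos: [0.4427, -0.2694, 0.0506]
orientation: [3.141, -0.0, 1.131]
ft_force: [-0.9, -0.5, 1.2]
grip_width: 0.65
```

>>> play_rows(increments=[[[0, 0, 0], 0], [[0, 0, 0], 0], [[0, 0, 0], 0], [[0, 0, 0], 0], [[0, 0, 0], 0], [[0, 0, 0], 0]], fingers=-1, newtons=60)

```text
t: 16.2
tcp_pos: [0.4427, -0.2698, 0.0507]
orientation: [3.14, -0.0, 1.131]
ft_force: [0.6, 0.3, 5.5]
grip_width: 0.382
```

>>> play_rows(increments=[[[0, 0, 4], 0], [[0, 0, 8], 0], [[0, 0, 18], 0], [[0, 0, 30], 0], [[0, 0, 30], 0], [[0, 0, 25], 0], [[0, 0, 0], 0], [[0, 0, 0], 0]])

```text
t: 16.87
tcp_pos: [0.4428, -0.2694, 0.1663]
orientation: [3.139, -0.001, 1.131]
ft_force: [0.1, 1.0, -1.9]
grip_width: 0.388
```

```bash
python3 - <<'E'
from h import *
s,d=snap('wrist','w12'); z=s['tcp_pos'][2];print(s['tcp_pos'],s['orientation'],s['ft_force'],s['grip_width'])
rim('w12','board',(.443,-.27),.1,z-.012,z+.005)
E
```

```text
[ 0.44279447 -0.26940345  0.16626916] [ 3.13919869e+00 -9.54231521e-04  1.13128402e+00] [ 0.07311592  0.95985341 -1.92834421] 0.3875272560225128
board 27379 z [0.163  0.1638 0.1646] rect [ 453.4 -246.4] [102.2 112.3] 64.7 circ [ 453.  -246.8] 75.3 lsq [ 454.4 -243.9] 44.2
```

View pics/w12.png

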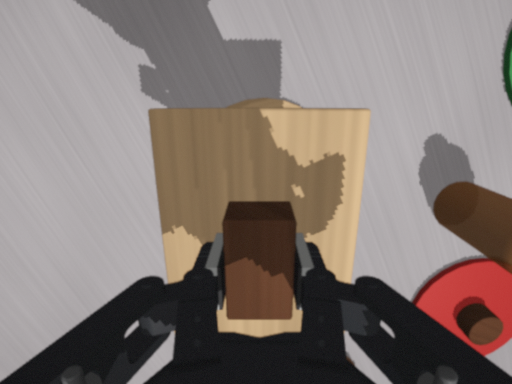

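The large rectangular lid is held flat and centred. I'm carrying it towards its pot and stopping short for a look.

>>> play_rows(increments=[[[10, 20, 15], -1.5], [[18, 32, 15], -1.5], [[18, 32, 15], -1.5], [[18, 32, 10], -1.5], [[18, 32, 0], -1.6], [[18, 32, 0], -1.6], [[18, 32, 0], -1.6], [[18, 32, 0], -1.6]])

```text
t: 17.58
tcp_pos: [0.5777, -0.0234, 0.2183]
orientation: [-3.139, 0.002, 0.913]
ft_force: [0.4, 0.2, -1.2]
grip_width: 0.385
```

>>> play_rows(increments=[[[10, 20, 0], 0], [[8, 10, 0], 0], [[0, 0, 0], 0], [[0, 0, 0], 0], [[0, 0, 0], 0]])

```text
t: 18.0
tcp_pos: [0.5951, 0.0019, 0.2196]
orientation: [-3.141, 0.002, 0.911]
ft_force: [-0.2, 0.2, -1.6]
grip_width: 0.386
```

```bash
python3 - <<'E'
from h import *
s,d=snap('wrist','w13'); print(s['tcp_pos'],s['orientation'],s['ft_force'],s['grip_width'])
rim('w13','LRect',*POTS['LRect'])
E
```

```text
[0.59511919 0.00190581 0.21962563] [-3.14109279e+00  2.02989414e-03  9.11188174e-01] [-0.16729303  0.17681845 -1.57613055] 0.3857862697306419
LRect 1200 z [0.078  0.0799 0.081 ] rect [654.3 127.6] [63.9 88. ] 52.9 circ [653.7 126.9] 53.0 lsq [657.4 131.5] 44.1
```

View pics/w13.png

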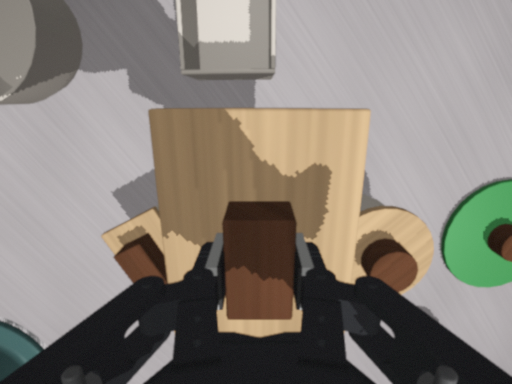

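The near part of the large rectangular pot shows at (226,40). I'll step ahead to see its far edge.

>>> play_rows(increments=[[[20, 26, 0], 0], [[20, 26, 0], 0], [[0, 0, 0], 0], [[0, 0, 0], 0], [[0, 0, 0], 0]])

```text
t: 18.47
tcp_pos: [0.6357, 0.0545, 0.2202]
orientation: [3.142, 0.001, 0.912]
ft_force: [0.5, -0.9, -1.4]
grip_width: 0.387
```

```bash
python3 - <<'E'
from h import *
s,d=snap('wrist','w14'); print(s['tcp_pos'],s['orientation'],s['ft_force'],s['grip_width'])
rim('w14','LRect',*POTS['LRect'])
rim('w14','LR',*POTS['LR'])
E
```

```text
[0.63566679 0.05446206 0.2201512 ] [3.14150147e+00 1.10216351e-03 9.12215976e-01] [ 0.50422435 -0.88044066 -1.38489679] 0.38710076964866424
LRect 1750 z [0.0758 0.0799 0.0811] rect [684.9 167.7] [92.1 88. ] 52.4 circ [684.5 167.9] 63.1 lsq [685.2 167.5] 48.9
LR 1340 z [0.0844 0.0893 0.0908] rect [501.6 252.9] [139.4  57.2] 37.4 circ [485.6 273.9] 69.7 lsq [475.4 286.9] 69.7
```

View pics/w14.png

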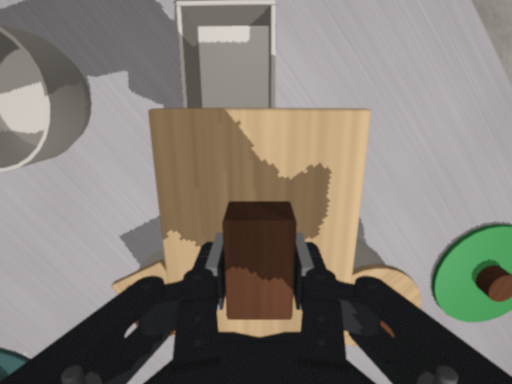

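The far edge at row 2 and the near edge seen earlier agree on a pot centre of (674,153.3), yaw 52.5°.

>>> play_rows(increments=[[[13, 33, 0], 0.3], [[13, 33, 0], 0], [[12.5, 33, -15], 0], [[0, 0, -35], 0], [[0, 0, -30], 0], [[0, 0, -20], 0], [[0, 0, 0], 0], [[0, 0, 0], 0]])

```text
t: 19.18
tcp_pos: [0.6742, 0.1537, 0.12]
orientation: [-3.141, 0.002, 0.917]
ft_force: [0.6, -0.5, -1.0]
grip_width: 0.389
```

>>> play_rows(increments=[[[0, 0, 0], 0], [[0, 0, 0], 0]])

```text
t: 19.35
tcp_pos: [0.6762, 0.1549, 0.1227]
orientation: [3.139, -0.003, 0.919]
ft_force: [-0.3, -0.3, -1.9]
grip_width: 0.384
```

>>> play_rows(increments=[[[0, 0, -14], 0], [[0, 0, -8], 0], [[0, 0, -3], 0], [[0, 0, 0], 0], [[0, 0, 0], 0], [[0, 0, 0], 0]])

```text
t: 19.85
tcp_pos: [0.675, 0.1555, 0.0954]
orientation: [3.141, -0.0, 0.92]
ft_force: [0.4, 0.6, -2.4]
grip_width: 0.385
```

>>> play_rows(increments=[[[-0.8, -2, -1.5], -0.2], [[0, 0, 0], 0], [[0, 0, 0], 0], [[0, 0, 0], 0]])

```text
t: 20.18
tcp_pos: [0.674, 0.1535, 0.0938]
orientation: [3.142, -0.0, 0.916]
ft_force: [-0.8, 0.3, -1.4]
grip_width: 0.389
```

>>> play_rows(increments=[[[0, 0, -0.8], 0], [[0, 0, 0], 0], [[0, 0, 0], 0]])

```text
t: 20.43
tcp_pos: [0.6739, 0.1536, 0.0928]
orientation: [-3.142, 0.0, 0.916]
ft_force: [-0.2, 0.6, -1.6]
grip_width: 0.386
```

>>> play_rows(increments=[[[0, 0, -0.6], 0], [[0, 0, 0], 0], [[0, 0, 0], 0]])

```text
t: 20.68
tcp_pos: [0.674, 0.1536, 0.0928]
orientation: [-3.141, -0.0, 0.916]
ft_force: [-2.3, -0.4, 3.5]
grip_width: 0.385
```

Contact. Releasing.

>>> play_rows(increments=[[[0, 0, 0], 0], [[0, 0, 0], 0], [[0, 0, 0], 0], [[0, 0, 0], 0], [[0, 0, 0], 0]], fingers=0.3)

```text
t: 21.1
tcp_pos: [0.674, 0.1535, 0.0922]
orientation: [3.141, 0.0, 0.916]
ft_force: [0.0, -0.2, 0.1]
grip_width: 0.654
```

>>> play_rows(increments=[[[0, 0, 4], 0], [[0, 0, 20], 0], [[0, 0, 35], 0], [[0, 0, 35], 0], [[-20, -28, 20], 0], [[-20, -28, 20], 0], [[-20, -28, 0], 0], [[0, 0, 0], 0]])

```text
t: 21.77
tcp_pos: [0.6114, 0.0618, 0.2287]
orientation: [3.141, -0.0, 0.907]
ft_force: [-0.1, -0.1, 0.0]
grip_width: 0.65
```

```bash
python3 - <<'E'
from h import *
s,d=snap('wrist','w15'); print(s['tcp_pos'],s['orientation'],s['ft_force'],s['grip_width'])
rim('w15','lid LRect handle',(.674,.153),.06,.11,.125)
rim('w15','lid LRect board',(.674,.153),.11,.082,.098)
rim('w15','LR',*POTS['LR'])
E
```

```text
[0.61143496 0.06179852 0.22869337] [ 3.14059143e+00 -6.45317154e-05  9.06676404e-01] [-0.05852746 -0.11863538  0.01533118] 0.6496120377395629
lid LRect handle 2966 z [0.1173 0.1182 0.1192] rect [673.2 153.9] [55.9 33.5] 52.5 circ [673.3 154.2] 31.9 lsq [673.4 154. ] 18.9
lid LRect board 14722 z [0.0893 0.0902 0.0912] rect [666.9 145.9] [130.2 112.8] 52.0 circ [667.6 146.3] 84.9 lsq [668.4 147.9] 52.8
LR 1524 z [0.0847 0.0896 0.091 ] rect [492.6 264.1] [144.5  85.4] 37.8 circ [474.7 287. ] 72.5 lsq [475.3 286.9] 69.6
```

View pics/w15.png

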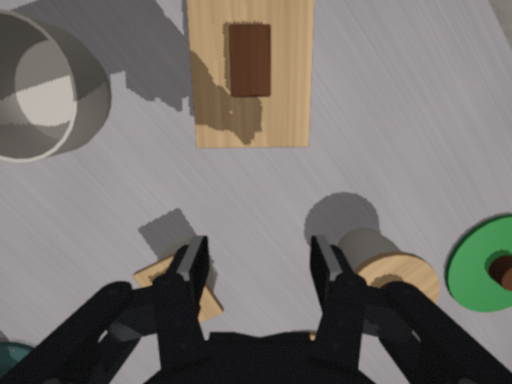

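The large rectangular lid is flat: board top 90.2 mm, centre (673.4,153.9), yaw 52.3°. Back for the large round lid.

>>> play_rows(increments=[[[-17, -34, 0], 1.5], [[-17, -34, 0], 1.5], [[-17, -34, 0], 1.5], [[-17, -34, 0], 1.5], [[-17, -34, 0], 1.5], [[-17, -34, 0], 1.5], [[-17, -34, 0], 1.5], [[-17, -34, 0], 1.5]], fingers=0.65)

```text
t: 22.48
tcp_pos: [0.4777, -0.2033, 0.2265]
orientation: [3.141, -0.0, 1.128]
ft_force: [0.7, 0.2, -0.4]
grip_width: 0.825
```

>>> play_rows(increments=[[[-17, -34, -20], 0], [[-16, -34, -30], 0], [[0, 0, -35], 0], [[0, 0, -25], 0], [[0, 0, -10], 0], [[0, 0, 0], 0], [[0, 0, 0], 0], [[0, 0, 0], 0]])

```text
t: 23.15
tcp_pos: [0.449, -0.2652, 0.1122]
orientation: [3.139, -0.0, 1.127]
ft_force: [1.0, 0.9, -0.1]
grip_width: 0.824
```

```bash
python3 - <<'E'
from h import *
s,d=snap('wrist','w16'); print(s['tcp_pos'],s['orientation'],s['ft_force'],s['grip_width'])
rim('w16','knob',(.443,-.271),.05,.03,.045)
rim('w16','board',(.443,-.271),.1,.005,.016)
E
```

```text
[ 0.44900967 -0.26518208  0.11224419] [ 3.13910306e+00 -1.43923803e-05  1.12673304e+00] [ 0.97771378  0.93962642 -0.09022832] 0.8237797174435382
knob 2324 z [0.0371 0.0381 0.0389] rect [ 447.3 -272.4] [44.8 44.7] 64.6 circ [ 447.  -272.8] 23.0 lsq [ 447.4 -271.7] 16.3
board 22437 z [0.0094 0.0102 0.011 ] rect [ 446.3 -272.7] [168.1 168.6] 45.5 circ [ 446.3 -272.9] 85.1 lsq [ 447.  -271.6] 62.2
```

View pics/w16.png

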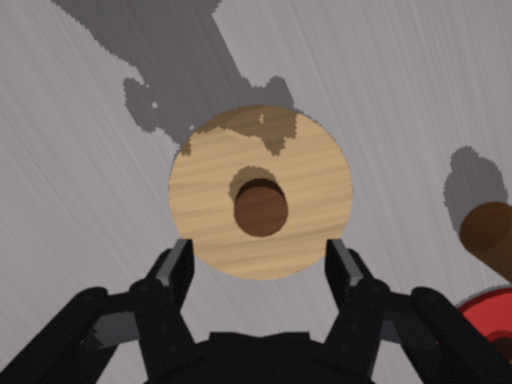

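The large round pale lid's knob is at (261,208), about (446.8,-272.6) with its top at 38 mm as expected. The red disc at (500,320) is the decoy. Descending.

>>> play_rows(increments=[[[-2.2, -7.4, -30], 0], [[0, 0, -32], 0], [[0, 0, -20], 0], [[0, 0, -10], 0], [[0, 0, -2], 0], [[0, 0, 0], 0], [[0, 0, 0], 0], [[0, 0, 0], 0]])

```text
t: 23.87
tcp_pos: [0.4466, -0.2728, 0.0184]
orientation: [3.139, -0.0, 1.126]
ft_force: [-0.6, 0.2, 0.5]
grip_width: 0.823
```

>>> play_rows(increments=[[[0.2, 0.2, -4.5], 0], [[0, 0, 0], 0], [[0, 0, 0], 0]])

```text
t: 24.12
tcp_pos: [0.4458, -0.272, 0.0126]
orientation: [3.141, -0.0, 1.126]
ft_force: [-0.3, 0.2, -0.3]
grip_width: 0.821
```

>>> play_rows(increments=[[[0, 0, 0], 0], [[0, 0, 0], 0], [[0, 0, 0], 0], [[0, 0, 0], 0], [[0, 0, 0], 0], [[0, 0, 0], 0]], fingers=-1, newtons=60)

```text
t: 24.62
tcp_pos: [0.446, -0.2724, 0.013]
orientation: [3.141, -0.0, 1.126]
ft_force: [0.1, 0.7, 4.7]
grip_width: 0.518
```

>>> play_rows(increments=[[[0, 0, 4], 0], [[0, 0, 8], 0], [[0, 0, 18], 0], [[0, 0, 35], 0], [[0, 0, 35], 0], [[0, 0, 35], 0], [[0, 0, 0], 0], [[0, 0, 0], 0]])

```text
t: 25.28
tcp_pos: [0.4467, -0.2724, 0.1494]
orientation: [3.137, -0.001, 1.126]
ft_force: [-0.5, 0.9, -1.4]
grip_width: 0.518
```

```bash
python3 - <<'E'
from h import *
s,d=snap('wrist','w17'); z=s['tcp_pos'][2];print(s['tcp_pos'],s['orientation'],s['ft_force'],s['grip_width'])
rim('w17','board',(.446,-.272),.1,z-.012,z+.005)
E
```

```text
[ 0.44668606 -0.27240156  0.14936972] [ 3.13748495e+00 -1.13996295e-03  1.12593202e+00] [-0.53922874  0.93118198 -1.39517254] 0.5175591308639736
board 38706 z [0.1459 0.1466 0.1475] rect [ 458.6 -246.6] [112.4 168.8] 64.6 circ [ 446.3 -271.7] 85.0 lsq [ 451.6 -261.3] 57.0
```

View pics/w17.png

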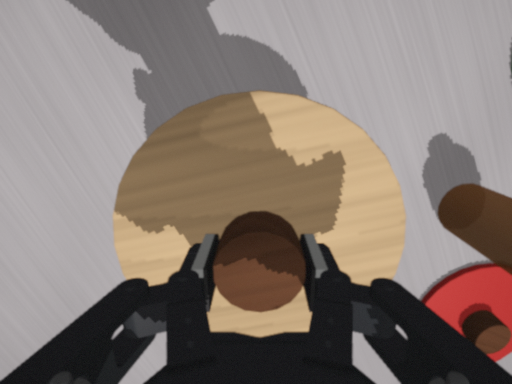

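Held flat and centred. Carrying it to the large round pot.

>>> play_rows(increments=[[[2, 20, 20], 2], [[2, 34, 20], 3], [[2, 36, 20], 3], [[2, 36, 15], 3], [[2, 36, 0], 3], [[2, 36, 0], 3], [[2, 36, 0], 3], [[2, 36, 0], 3]])

```text
t: 26.0
tcp_pos: [0.4602, -0.0002, 0.2213]
orientation: [-3.139, 0.0, 1.53]
ft_force: [1.3, 1.3, -2.2]
grip_width: 0.518
```

>>> play_rows(increments=[[[2, 36, 0], 2], [[2, 36, 0], 0], [[2, 36, 0], 0], [[2, 24, 0], 0], [[0, 0, 0], 0], [[0, 0, 0], 0], [[0, 0, 0], 0]])

```text
t: 26.58
tcp_pos: [0.4688, 0.1288, 0.2213]
orientation: [-3.139, 0.002, 1.561]
ft_force: [-0.4, -0.4, -1.8]
grip_width: 0.52
```

```bash
python3 - <<'E'
from h import *
s,d=snap('wrist','w18'); print(s['tcp_pos'],s['orientation'],s['ft_force'],s['grip_width'])
rim('w18','LR',*POTS['LR'])
E
```

```text
[0.46878033 0.12880921 0.22125468] [-3.13936880e+00  1.94177166e-03  1.56134155e+00] [-0.40833115 -0.41468947 -1.83799759] 0.5198207425999317
LR 1338 z [0.0881 0.09   0.0911] rect [473.4 255. ] [ 76.4 143.7] 89.5 circ [473.6 284.6] 72.1 lsq [473.7 287.3] 69.4
```

View pics/w18.png

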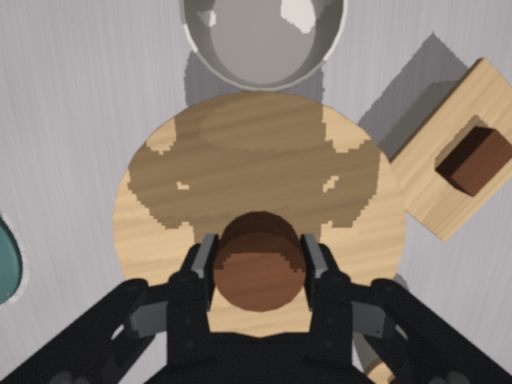

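The large round pot's near rim is at (263,45), and the fit gives centre (474,287).

>>> play_rows(increments=[[[1.5, 38, 0], 0], [[1.5, 40, 0], 0], [[1.5, 40, 0], 0], [[1, 39, -15], 0], [[0, 0, -35], 0], [[0, 0, -30], 0], [[0, 0, -15], 0], [[0, 0, 0], 0]])

```text
t: 27.3
tcp_pos: [0.473, 0.2838, 0.1236]
orientation: [-3.136, 0.006, 1.56]
ft_force: [-0.1, -0.2, -1.6]
grip_width: 0.513
```

>>> play_rows(increments=[[[0, 0, -8], 0], [[0, 0, 0], 0], [[0, 0, 0], 0], [[0, 0, 0], 0], [[0, 0, 0], 0]])

```text
t: 27.72
tcp_pos: [0.4757, 0.287, 0.1206]
orientation: [3.14, -0.002, 1.562]
ft_force: [-0.4, -0.1, -2.1]
grip_width: 0.516
```

>>> play_rows(increments=[[[-0.8, 0, -9], 0], [[0, 0, -5], 0], [[0, 0, -2], 0], [[0, 0, 0], 0], [[0, 0, 0], 0], [[0, 0, 0], 0]])

```text
t: 28.22
tcp_pos: [0.4742, 0.2867, 0.1032]
orientation: [-3.141, 0.0, 1.562]
ft_force: [0.2, -0.5, -1.3]
grip_width: 0.521
```

>>> play_rows(increments=[[[0, 0, -0.8], 0], [[0, 0, 0], 0], [[0, 0, 0], 0]])

```text
t: 28.47
tcp_pos: [0.4743, 0.2867, 0.103]
orientation: [-3.141, -0.0, 1.562]
ft_force: [-2.5, -0.7, 4.7]
grip_width: 0.516
```

Contact. Releasing and backing up for a full check.

>>> play_rows(increments=[[[0, 0, 0], 0], [[0, 0, 0], 0], [[0, 0, 0], 0], [[0, 0, 0], 0], [[0, 0, 0], 0]], fingers=0.6)

```text
t: 28.88
tcp_pos: [0.4743, 0.2868, 0.1026]
orientation: [3.142, 0.0, 1.562]
ft_force: [0.0, 0.7, -0.3]
grip_width: 0.8
```

>>> play_rows(increments=[[[0, 0, 4], 0], [[0, 0, 20], 0], [[0, 0, 35], 0], [[0, 0, 35], 0], [[0, -35, 20], 0], [[0, -40, 10], 0], [[0, -30, 0], 0], [[0, 0, 0], 0]])

```text
t: 29.55
tcp_pos: [0.475, 0.1751, 0.2282]
orientation: [3.14, -0.0, 1.553]
ft_force: [0.9, -0.7, -0.2]
grip_width: 0.798
```

>>> play_rows(increments=[[[0, 0, 0], 0], [[0, 0, 0], 0], [[0, 0, 0], 0], [[0, 0, 0], 0]])

```text
t: 29.88
tcp_pos: [0.4741, 0.1829, 0.2263]
orientation: [-3.141, 0.001, 1.564]
ft_force: [0.1, -0.2, -0.5]
grip_width: 0.799
```

```bash
python3 - <<'E'
from h import *
s,d=snap('wrist','w19'); print(s['tcp_pos'],s['orientation'],s['ft_force'],s['grip_width'])
rim('w19','lid LR board',(.474,.287),.11,.092,.108)
rim('w19','lid LR knob',(.474,.287),.05,.12,.135)
snap('top','top9');snap('scene','scene9')
rim('top9','bottle',(.64,-.40),.05,.02,.2);rim('top0','bottle0',(.64,-.40),.05,.02,.2)
rim('top9','bowl',(.634,.394),.08,.02,.07);rim('top0','bowl0',(.634,.394),.08,.02,.07)
rim('top9','LRect',(.674,.153),.11,.083,.099)
rim('top9','SR',(.65,-.133),.07,.103,.118)
E
```

```text
[0.47409047 0.18294942 0.22631921] [-3.14125172e+00  5.27187110e-04  1.56416879e+00] [ 0.1026078  -0.15965629 -0.50666025] 0.7988220296888694
lid LR board 23809 z [0.0993 0.1003 0.1012] rect [474.3 273.2] [142.7 168.8] 89.7 circ [474.4 286.6] 85.1 lsq [474.6 282.3] 59.9
lid LR knob 2715 z [0.1273 0.1283 0.1292] rect [474.7 286.5] [45.  44.9] 34.4 circ [474.6 286.3] 23.1 lsq [474.5 286.4] 15.9
bottle 549 z [0.0525 0.1215 0.1811] rect [ 637.7 -396.7] [58.6 51.1] 35.2 circ [ 639.7 -399.9] 29.6 lsq [ 636.3 -395.3] 20.1
bottle0 553 z [0.0506 0.1212 0.1802] rect [ 637.8 -396.9] [58.6 51.4] 35.3 circ [ 639.7 -400.1] 29.6 lsq [ 636.4 -395.3] 20.1
bowl 776 z [0.023  0.039  0.0563] rect [633.8 394.6] [115.3 116. ] 1.1 circ [634.5 392.8] 60.7 lsq [633.2 393.2] 49.9
bowl0 776 z [0.0238 0.0393 0.0566] rect [633.9 393.8] [117.5 115.6] 89.8 circ [633.7 394. ] 60.3 lsq [633.2 393. ] 50.0
LRect 1832 z [0.0879 0.0915 0.0948] rect [675.5 154. ] [154. 113.] 52.4 circ [675.3 152.8] 94.3 lsq [674.9 154.1] 58.0
SR 942 z [0.1081 0.1116 0.1147] rect [ 650.1 -133. ] [107.3 105.3] 0.8 circ [ 650.5 -133.4] 54.1 lsq [ 650.9 -133.3] 41.9
```

View pics/top9.png

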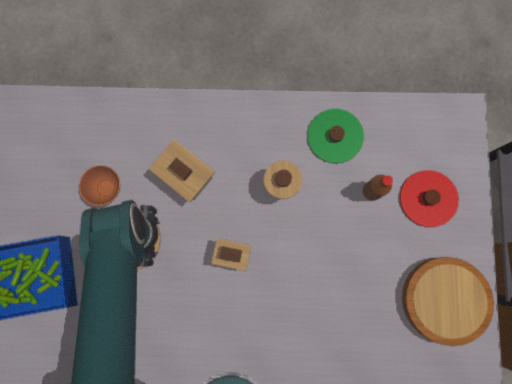

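View pics/scene9.png

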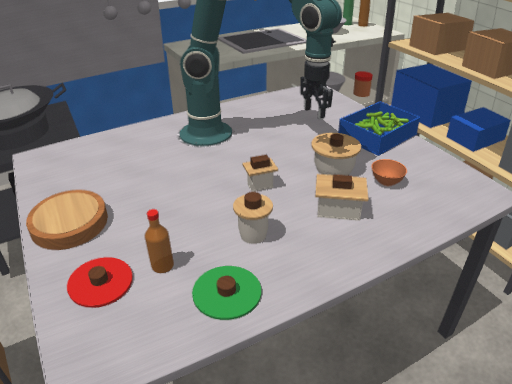

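All four lids are on their pots in both views. Lid and pot centres agree within about 1 mm in the same camera, and the bottle and bowl have not moved. Handing in.

```bash
python3 -c "
from cell import hand_in
print(hand_in())"
```

```text
the job is handed in; nothing more can be done
None
```

I took the pile apart from the top down and put each lid on its own pot, handle up, finishing at about 30 s of the 133 s allowed.

| Lid | Height of board top above worktop (expected) | Centre offset from pot | Yaw offset from pot |
|---|---|---|---|
| Small rectangular | 80.2 mm (80) | within 1 mm | about 0.5° |
| Small round | 110.2 mm (110) | within 1 mm | – |
| Large rectangular | 90.2 mm (90) | within 1 mm | under 0.5° |
| Large round | 100.3 mm (100) | within 1 mm | – |

- **Bystanders:** the bottle and bowl measured where they started, within the cameras' noise of about 1 mm.
- **Robot:** at hand-in the gripper was open and clear of everything. The largest force I read during the placings was about 11 N.
- **Disagreement:** the top and wrist cameras differed by 1–2 mm in absolute position, which is within their stated calibration. The arm hid the large round lid in the final top view, so that one was checked by the wrist camera and the scene picture. No check failed.

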